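Lock the bench tool holder and hang the mallet in its ring

TASK

Fix the iron tool holder to the bench by turning its black wing handle clockwise until the slip clutch gives, then stop turning promptly, as the clutch wears if it is cranked on. Then take the wooden mallet from its leaning rest and hang it in the holder's wide ring: handle down through the ring, lowered and not let fall from the top, until its head sits flat on the ring; let go, and leave the pliers, graver and glass jar lying about where they are.

Things in the scene. Friction and masses are not known exactly. Their poses are not given: they have to be found in the camera images.
- wing_grip (a point): Black wing handle of the holder's clamp screw: an upright bar 64 mm long, 14 mm thick and 38 mm tall, on a 42 mm disc on top of the short round column at one end of the holder's foot. This point lies on the vertical turning axis, 74 mm above the bench; the bar's top is 12 mm above it and the disc's top face 24 mm below it. x axis: along the bar; z: up.
- screw (a joint): Clamp screw in rad, turned through the wing handle; it grows clockwise seen from above. Starts loose between 0.55 and 1.25 and is fully tight, at a hard stop, at 1.6. It turns with about 0.06 N m and stays where it is left.
- wing (a joint): Slip of the wing handle on the screw in rad, 0 at the start. It stays 0 while the screw still turns; once the screw is at its stop, turning on clockwise with about 0.25 N m makes the clutch slip and this value grows by the extra turning. About 0.1 to 0.4 is right; beyond 0.6 is over-cranking.
- ring_top (a point): Centre of the mouth of the holder's wide steel ring, at its top face, 118 mm above the bench; inner diameter 36, outer 48, 14 mm tall, open below to the 6 mm foot. x: to the holder's back. Wing handle's axis: y -120 mm. Crossbar: along y at x 44 to 62 mm, 2 mm below the ring's top. A narrow ring at x 12, y 100 mm holds a file, its handle rising 42 mm above the ring tops.
- mallet_head (a point): Centre of the mallet's head, a tan wooden block 40 (x) x 80 (y) x 38 mm (z). z: up the handle, butt to head. The square handle, 20 x 20 mm, leaves the middle of the underside; its butt is 124 mm away along -z. At first it leans 15 degrees from upright, head towards the robot, the lowest 80 mm of handle in an open trough; draw it out along the handle or straight up. 0.15 to 0.27 kg.
- mallet_neck (a point): Point on the mallet's handle axis level with the head's flat underside, 19 mm below the head's centre along its -z; it meets ring_top when the mallet hangs home. Same axes as the head.
- mallet: The whole mallet, 143 mm long; origin at the centre of the handle's butt end, z along the handle towards the head.
- rest: Fixed wooden leaning rest for the mallet, foot 110 x 70 mm, trough 36 mm wide; origin on the bench, 26 mm below the centre of the mallet's butt; the trough rises towards -x of this body.
- graver: Bystander, loose, to be left alone: screwdriver-like graver with a wooden handle, lying, 160 mm long, origin mid-length on its underside.
- pliers: Bystander, loose, to be left alone: black-handled pliers, lying, about 140 mm long and 14 mm high, origin near mid-length on the underside.
- jar: Bystander, loose, to be left alone: amber glass jar with steel lid, 48 mm across, 60 mm high, origin under its centre.
Things that resemble listed ones, but are neither listed nor needed, are in the scene too. What is meant by the mallet is not purple, and is the larger of those in its own colour.

How it is judged:
By the outcome, as a careful person would: the job done as asked, in the order asked, and still so for the second after the job is handed in, with the robot touching nothing.
It also fails if it takes over 72 s, if anything falls off the work surface, if the arm or the gripper's body presses on something with over 40 N, if the wrist force passes 120 N, or if a joint passes its speed limit or range.

ROBOT

A 6-joint arm with a two-finger parallel gripper is mounted at the origin on the work surface. World frame = base frame: x ahead of the robot, y to its left, z up, the work surface at z = 0. Lengths are in mm, angles in rad, forces in N, time in s.
With the tool pointing down it reaches from about 300 to 775 mm from the base axis. Payload 14.6 kg.
Tool frame: the origin (TCP) lies between the finger pads; the fingertips stand 25 mm ahead of it and the grasp point (between the pads) lies 6 mm ahead of it; z points along the fingers, y is the line along which they close (so a half turn about z gives the same grasp; the last joint's range is limited). The gripper opens to 94 mm and grips with 3 to 60 N. Pads are 16 mm wide; open, the fingers measure 119 mm over their backs; the gripper's body (75 mm by 177 mm) begins 78 mm behind the grasp point.
Start: joints at [-1.361, 0.3, 1.521, -0, 1.321, -0.067], TCP at [150.297, -529.056, 230.446] pointing down, gripper open.
Joint ranges: [-3.03, 3.03], [-0.79, 2.21], [0.23, 2.52], [-1.04, 4.18], [0, 3.07], [-2.55, 2.55]. Speed limits (rad/s): [2.22, 2.22, 2.57, 3.14, 3.14, 3.14].

INTERFACE

Orientations are given as [roll, pitch, yaw] about the fixed x, y, z axes, in that order (R = Rz(yaw) Ry(pitch) Rx(roll)).
In Python, from cell import manip gives the robot as it stands. The module is installed in compiled form; this text tells all that it offers.
- The arm moves only by the tool step_arm, never from a script. Its argument "series" is one flat list of numbers, 5 for each row, row after row: the shift along the world's x, y, z in mm, then the turn about the world's z in rad, then the closure, from 0 (fully open) to 1 (shut). In form: [dx, dy, dz, spin, jaw, dx, dy, dz, spin, jaw, ...]. A call has 1 to 20 rows; each row shifts and turns the commanded pose from where the row before left it; what a row does not reach is not made up. A row lasts 1/8 s, in which the tool goes at most 62.5 mm and 10.7 degrees, less where a joint would pass 70% of its speed; a pose out of reach is approached as far as the arm can. A call is refused whole if a number of a shift passes 62.5 or a number of a turn 0.188, either way. A call with a gripper value outside its range is refused whole. The fingers move at their own pace and stop on an object; "squeeze" is the grip in N (left out, the last holds). Time passes only in rows, so rows that do not move let the fingers close. It gives the time, the measured TCP pose, the force, the opening and the grip force at its end, in the units of the state.
- manip.read_state(): the state, without advancing time (a new reading comes with each control period).
- manip.camera(name): name is "scene" or "side" or "wrist"; returns (picture, depth): 400x640x3 uint8, blue, green, red; 400x640 float32, mm along the optical axis (not along the pixel's ray), 0 where there is no reading.
- manip.camera_info(name): a dict with "fovy" (degrees; the focal length in pixels is half the picture's height over the tangent of half this angle, whatever the lens; pixels are square), "cx", "cy" (the principal point, pixels), "eye" and "orientation" of the camera in the world. Camera axes: x right, y down, z forward; pixel columns grow to the right and rows downward; lengths in mm; the calibration is good to about 2 mm. A picture is of the moment at which its call begins: read the wrist's pose just before it. camera_info takes no time and is no camera call; for the wrist camera it gives the pose at the moment of the call.
- manip.sign_off(): hands the job in; it is judged then, once.
The state is a dict: "clock": time; "joints": joint angles; "qd": joint speeds; "effort": joint torques, N m; "eef_pos": TCP position; "eef_rot": TCP orientation; "wrist_force": force on the tool from outside, world axes, zero at the start; "moment": the same for the moment, N m; "finger_gap": finger opening in mm; "finger_force": force on a finger pad.
Only numpy, scipy, OpenCV 4.12 (cv2) and the standard library are available. Lean on these libraries where they do the work, as an engineer would, in place of code of your own. Each camera call takes 0.05 s, during which the arm holds its last target. There are 200 camera calls.

## Working session

There is one attempt and no reset: what is moved stays moved. The work goes in short steps, Python scripts to look and compute and a tool call to move; the robot and the scene stay as the last step left them, time stands still between calls to the robot, and variables do not carry over. Pictures are saved under pics/ and viewed, at most 10 in all, crops included, and the job is handed in when it is done.

Besides the shell and the picture viewer there is one more tool, called after "Call:" by a JSON object that holds its "api" and its "payload", one argument or row to a line. step_arm: Moves the arm, as the interface text tells. Its arguments: {"type":"object","properties":{"series":{"type":"array"},"squeeze":{"type":"number"}},"required":["series"]}

```bash
mkdir -p pics
cat > h.py <<'E'
import numpy as np, cv2
from cell import manip
def shot(name,tag):
    info=manip.camera_info(name); im,d=manip.camera(name)
    cv2.imwrite(f'pics/{tag}.png',im); np.savez(f'pics/{tag}.npz',im=im,d=d,info=np.array(info,dtype=object))
    return im,d,info
def load(tag):
    z=np.load(f'pics/{tag}.npz',allow_pickle=True); return z['im'],z['d'],z['info'].item()
E
python3 - <<'E'
from h import *
print(manip.read_state())
for n in ('scene','side'):
    im,d,i=shot(n,n+'0'); print(n,i)
print(manip.camera_info('wrist'))
E
```

```text
{'clock': 0.0, 'joints': array([-1.36059889e+00,  3.00457761e-01,  1.52157692e+00, -1.15394254e-05,
        1.32071889e+00, -6.65974808e-02]), 'qd': array([ 3.72391932e-04, -2.24943808e-04,  1.42773144e-03, -8.63659180e-04,
        2.57378793e-05,  1.76773360e-03]), 'effort': array([ 4.66205471e-03, -5.31802726e+01, -3.52735984e+01,  7.09742121e-02,
        2.45187536e-02, -1.03048460e-04]), 'eef_pos': array([ 150.24687913, -528.83329147,  229.89539803]), 'eef_rot': array([-3.14043357e+00, -6.61042572e-05,  2.76797745e-01]), 'wrist_force': array([ 0.01059692, -0.72348208, -0.00295037]), 'moment': array([ 0.01229837, -0.0113965 , -0.05347426]), 'finger_force': 0.0, 'finger_gap': 94.15869268149325}
scene {'fovy': 52.56949925111969, 'cx': 320.507361449914, 'cy': 201.5504423112094, 'eye': array([ 919.27566551, -646.16419521, 1035.12063011]), 'orientation': array([-2.40188485, -0.00745332,  0.62566528])}
side {'fovy': 44.1263874271789, 'cx': 313.4320277317953, 'cy': 197.6677850726877, 'eye': array([-373.54733489,  865.0302956 ,  927.6988926 ]), 'orientation': array([-2.17160125, -0.0036999 , -2.37213281])}
{'fovy': 59.899892144873405, 'cx': 322.15048615100045, 'cy': 201.32407814568904, 'eye': array([ 218.08840336, -510.18598791,  384.29763334]), 'orientation': array([ 2.89643879e+00,  1.00997685e-03, -1.29350423e+00])}
```

View pics/scene0.png

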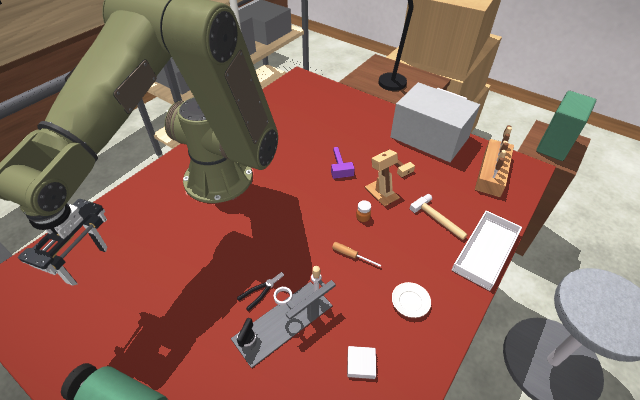

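View pics/side0.png

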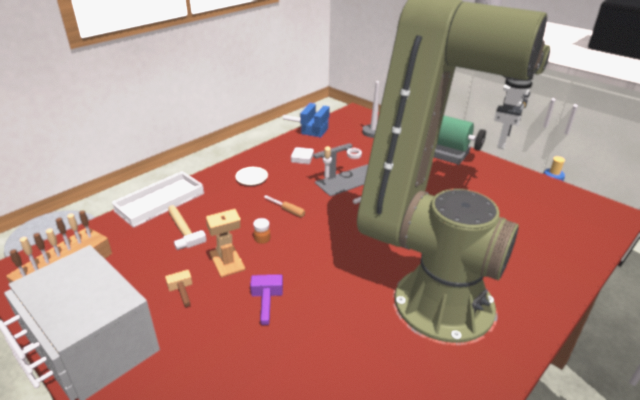

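The scene picture shows the holder with black wing at (246,332), wide ring at (283,296) and file at (316,275). Mallet candidates are:
- (385,160): tan head standing in the rest. This is the larger tan one, so it is my choice.
- (405,168): small tan one lying down.
- (342,168): purple.
- (430,205): white-headed hammer.

In the side view these are at (224,225), (179,280), (266,290) and (188,240).

```bash
cat >> h.py <<'E'
from scipy.spatial.transform import Rotation as R
def cloud(d,i):
    f=200/np.tan(np.radians(i['fovy'])/2); v,u=np.mgrid[:400,:640]
    p=np.stack([(u-i['cx'])/f*d,(v-i['cy'])/f*d,d],-1)
    return p@R.from_euler('xyz',i['orientation']).as_matrix().T+i['eye']
E
python3 - <<'E'
from h import *
im,d,i=load('scene0'); P=cloud(d,i)
for n,(u,v) in dict(wing=(246,327),ringL=(275,296),ringR=(291,295),crossR=(330,288),file=(316,270),head=(385,157),butt=(382,192),jar=(364,206),pl=(262,290),grav=(357,254),cap=(370,345)).items(): print(n,P[v,u].round())
im2,d2,i2=load('side0'); P2=cloud(d2,i2)
for n,(u,v) in dict(head=(222,216),ring=(354,150),jar=(261,225)).items(): print(n,P2[v,u].round())
# ring pixels: z 108..122 around
m=(abs(P[...,2]-116)<7)&(d>0); m[:280]=0;m[312:]=0;m[:,:265]=0;m[:,302:]=0
q=P[m]; print('ring',len(q),q.min(0).round(),q.max(0).round(),q.mean(0).round())
hsv=cv2.cvtColor(im,cv2.COLOR_BGR2HSV)
w=(P[...,2]>55)&(hsv[...,2]<70); w[:305]=0;w[355:]=0;w[:,:225]=0;w[:,265:]=0
q=P[w];print('wing',len(q),q.min(0).round(),q.max(0).round(),q.mean(0).round())
a=cv2.resize(im[130:215,325:445],None,fx=4.5,fy=4.5,interpolation=2);b=cv2.resize(im[255:375,220:350],None,fx=3.2,fy=3.2,interpolation=2)
h=400;a=cv2.resize(a,(int(a.shape[1]*h/a.shape[0]*.68),int(h*.68)));b=cv2.resize(b,(400,h))
o=np.zeros((400,800,3),np.uint8);o[:a.shape[0],:min(a.shape[1],400)]=a[:,:400];o[:,400:]=b;cv2.imwrite('pics/crop0.png',o)
E
```

```text
wing [ 516. -389.   87.]
ringL [ 531. -293.  117.]
ringR [ 562. -268.  119.]
crossR [ 628. -189.  111.]
file [ 583. -189.  154.]
head [513. 284. 164.]
butt [531. 267.  26.]
jar [528. 147.  59.]
pl [ 439. -256.    0.]
grav [597.   3.  15.]
cap [ 774. -211.   -1.]
head [508. 291. 166.]
ring [ 550. -290.  115.]
jar [513. 161.  63.]
ring 262 [ 519. -306.  109.] [ 606. -257.  122.] [ 563. -283.  116.]
wing 189 [ 500. -646.   55.] [ 919. -366. 1035.] [ 525. -402.   92.]
```

View pics/crop0.png

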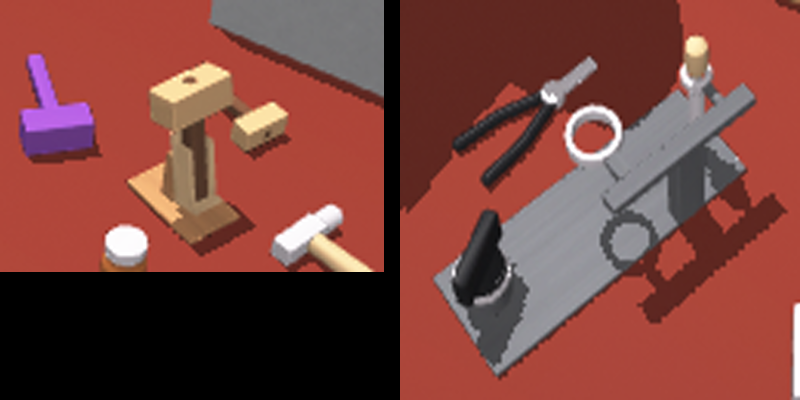

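The crop confirms it: the large tan mallet stands in the rest, with the small twin and the purple one lying beside it. The holder's ring, wing and pliers are all clear. I'll hover over the wing.

Call:
{"api": "step_arm", "payload": {
  "series": [46, 16.5, 0, 0, 0, 46, 16.5, 0, 0, 0, 46, 16.5, 0, 0, 0, 46, 16.5, 0, 0, 0, 46, 16.5, 0, 0, 0, 46, 16.5, 0, 0, 0, 46, 16.5, 0, 0, 0, 46, 16.5, 0, 0, 0, 0, 0, 0, 0, 0, 0, 0, 0, 0, 0],
  "squeeze": 20
}}

```text
clock: 1.35
eef_pos: [517.8, -397.2, 230.0]
eef_rot: [-3.141, 0.001, 0.277]
wrist_force: [-0.4, -0.5, -0.2]
finger_gap: 93.9
finger_force: 0.0
```

Run:
```python
from h import *
im,d,i=shot('wrist','w1'); P=cloud(d,i)
s=manip.read_state(); print(s['eef_pos'],s['eef_rot'],s['qd'].round(3))
hsv=cv2.cvtColor(im,cv2.COLOR_BGR2HSV)
w=(abs(P[...,2]-86)<6)&(hsv[...,2]<80)&(np.hypot(P[...,0]-517,P[...,1]+397)<45)
q=P[w].astype(np.float32); print(len(q),q.mean(0))
r=cv2.minAreaRect(q[:,:2]); print(r, cv2.boxPoints(r)); l=cv2.fitLine(q[:,:2],cv2.DIST_L2,0,.01,.01).ravel();print(l,np.degrees(np.arctan2(l[1],l[0])))
m=(abs(P[...,2]-117)<5)&(np.hypot(P[...,0]-547,P[...,1]+281)<33)
q=P[m].astype(np.float32);print(len(q),q.min(0),q.max(0), cv2.minEnclosingCircle(q[:,:2]))
```

```text
[ 517.439087   -397.53201544  230.28317472] [-3.14124631e+00  4.18232108e-04  2.75986702e-01] [-0.01  -0.01  -0.     0.002 -0.     0.003]
1014 [ 513.00684 -395.0603    85.35086]Traceback (most recent call last):
  File "<stdin>", line 7, in <module>
cv2.error: OpenCV(4.12.0) /io/opencv/modules/imgproc/src/convhull.cpp:143: error: (-215:Assertion failed) total >= 0 && (depth == CV_32F || depth == CV_32S) in function 'convexHull'
```

View pics/w1.png

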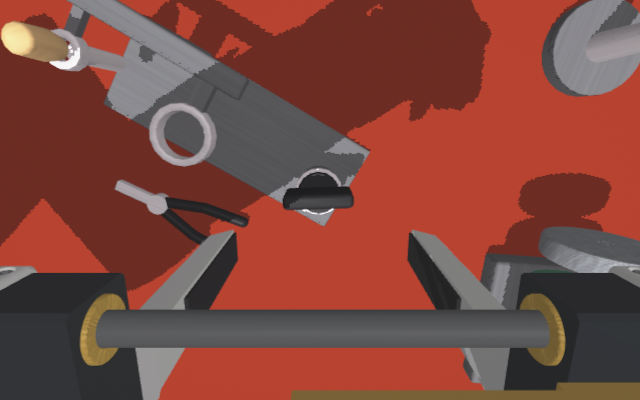

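The wrist view shows the wing bar lying level at (318,198), the ring at (183,134), the file at (45,45), and a pliers handle near (240,218).

Run:
```python
from h import *
im,d,i=load('w1'); P=cloud(d,i)
hsv=cv2.cvtColor(im,cv2.COLOR_BGR2HSV)
near=np.hypot(P[...,0]-517,P[...,1]+397)<45
def fit(m):
    q=np.ascontiguousarray(P[m][:,:2].astype(np.float32)); r=cv2.minAreaRect(q); l=cv2.fitLine(q,cv2.DIST_L2,0,.01,.01).ravel()
    print(len(q),r,np.arctan2(l[1],l[0]))
for lo in (80,83,84.5): fit((P[...,2]>lo)&(P[...,2]<92)&near)
m=(abs(P[...,2]-117)<5)&(np.hypot(P[...,0]-547,P[...,1]+281)<33)
q=np.ascontiguousarray(P[m].astype(np.float32));print(len(q),q.min(0),q.max(0), cv2.minEnclosingCircle(np.ascontiguousarray(q[:,:2])))
m=(P[...,2]<20)&(P[...,2]>3)&(np.hypot(P[...,0]-470,P[...,1]+350)<90)&(hsv[...,2]<70)
q=P[m];q=q[np.argsort(np.hypot(q[:,0]-515,q[:,1]+395))];print('pliers nearest',q[:3])
m=(P[...,2]>105)&(P[...,2]<124);b=P[m];print('crossbar pts',b[:,0].max(),b[:,1].max())
m=(P[...,2]>145)&(P[...,2]<170);print('file',P[m].mean(0))
```

```text
1086 ((511.8047790527344, -395.24957275390625), (14.47103214263916, 63.12846755981445), 17.721805572509766) -1.2606572
990 ((511.88250732421875, -395.32794189453125), (13.916913032531738, 62.68045425415039), 16.615516662597656) -1.2581787
858 ((512.1016845703125, -395.4112854003906), (12.355761528015137, 62.21339416503906), 17.816503524780273) -1.2599372
1968 [ 518.4882  -303.07233  112.009  ] [ 579.81     -255.7212    120.186615] ((549.019287109375, -280.65692138671875), 31.096193313598633)
pliers nearest [[ 533.21926665 -396.31391221   11.05572524]
 [ 532.58054225 -389.7569614    11.70202827]
 [ 531.84784961 -387.70578043   10.71972971]]
crossbar pts 621.420504391695 -177.2818691433045
file [ 578.26604141 -189.1989297   153.53859308]
```

Call:
{"api": "step_arm", "payload": {
  "series": [-6, 2, -8, 0.178, 0, 0, 0, -10, 0.178, 0, 0, 0, -10, 0.178, 0, 0, 0, -10, 0.178, 0, 0, 0, -10, 0.178, 0, 0, 0, -10, 0.178, 0, 0, 0, -10, 0.178, 0, 0, 0, -10, 0.178, 0, 0, 0, -10, 0.178, 0, 0, 0, 0, 0, 0]
}}

```text
clock: 2.65
eef_pos: [511.1, -395.6, 142.0]
eef_rot: [-3.141, -0.001, 1.876]
wrist_force: [0.6, 0.3, 0.1]
finger_gap: 93.9
finger_force: 0.0
```

Run:
```python
from h import *
im,d,i=shot('wrist','w2'); P=cloud(d,i)
s=manip.read_state(); print(s['eef_pos'],s['eef_rot'],s['moment'],s['joints'].round(2))
near=np.hypot(P[...,0]-512,P[...,1]+395)<40
q=np.ascontiguousarray(P[(P[...,2]>82)&(P[...,2]<92)&near][:,:2].astype(np.float32)); l=cv2.fitLine(q,cv2.DIST_L2,0,.01,.01).ravel()
print(len(q),cv2.minAreaRect(q),np.arctan2(l[1],l[0]))
```

```text
[ 511.51328384 -395.63173527  142.72150685] [-3.14151072e+00 -6.82057025e-05  1.87360577e+00] [-0.0537937  -0.06019051 -0.05745299] [-0.71  0.59  1.31 -0.    1.24 -1.02]
1984 ((511.7461853027344, -394.54638671875), (13.853933334350586, 62.85823440551758), 18.001619338989258) -1.2582858
```

Call:
{"api": "step_arm", "payload": {
  "series": [0, 0.5, -30, 0.01, 0, 0, 0, -30, 0, 0.4, 0, 0, 0, 0, 0.8, 0, 0, 0, 0, 0.9, 0, 0, 0, 0, 0.9, 0, 0, 0, 0, 1, 0, 0, 0, 0, 1, 0, 0, 0, 0, 1],
  "squeeze": 25
}}

```text
clock: 3.7
eef_pos: [512.3, -394.6, 82.6]
eef_rot: [3.142, 0.0, 1.889]
wrist_force: [0.6, 0.1, -0.4]
finger_gap: 27.3
finger_force: 0.0
```

```bash
cat > st.py <<'E'
from h import *
s=manip.read_state()
for k in ('clock','eef_pos','eef_rot','wrist_force','moment','finger_gap','finger_force'): print(k,np.round(s[k],3))
E
python3 st.py
```

```text
clock 3.7
eef_pos [ 512.338 -394.553   82.553]
eef_rot [3.142 0.    1.889]
wrist_force [ 0.585  0.116 -0.397]
moment [-0.043 -0.132  0.035]
finger_gap 27.348
finger_force 0.0
```

Call:
{"api": "step_arm", "payload": {
  "series": [0, 0, 0, 0, 1, 0, 0, 0, 0, 1, 0, 0, 0, 0, 1],
  "squeeze": 25
}}

```text
clock: 4.08
eef_pos: [511.8, -394.8, 82.5]
eef_rot: [-3.141, -0.0, 1.889]
wrist_force: [-6.1, -0.5, 2.7]
finger_gap: 13.7
finger_force: 25.0
```

```bash
python3 st.py
```

```text
clock 4.075
eef_pos [ 511.768 -394.77    82.46 ]
eef_rot [-3.141 -0.     1.889]
wrist_force [-6.061 -0.459  2.663]
moment [-0.177  0.922 -0.027]
finger_gap 13.736
finger_force 24.977
```

Call:
{"api": "step_arm", "payload": {
  "series": [0, 0, 0, -0.1, 1, 0, 0, 0, -0.1, 1, 0, 0, 0, 0, 1]
}}

```text
clock: 4.45
eef_pos: [511.8, -394.8, 82.5]
eef_rot: [-3.141, -0.0, 1.687]
wrist_force: [-6.1, 0.2, 3.3]
finger_gap: 13.9
finger_force: 25.0
```

```bash
python3 st.py
```

```text
clock 4.45
eef_pos [ 511.769 -394.775   82.473]
eef_rot [-3.141 -0.     1.687]
wrist_force [-6.127  0.224  3.302]
moment [-0.112  0.965 -0.035]
finger_gap 13.919
finger_force 24.978
```

Call:
{"api": "step_arm", "payload": {
  "series": [-0.5, 0, 0, -0.08, 1, 0, 0, 0, -0.08, 1]
}}

```text
clock: 4.7
eef_pos: [511.7, -394.8, 82.5]
eef_rot: [-3.141, 0.0, 1.526]
wrist_force: [-2.2, -1.6, 1.5]
finger_gap: 14.1
finger_force: 25.0
```

```bash
python3 st.py | grep -E 'rot|force|mom'
```

```text
eef_rot [-3.141  0.     1.526]
wrist_force [-2.231 -1.555  1.527]
moment [-0.272  0.372  0.049]
finger_force 24.984
```

Call:
{"api": "step_arm", "payload": {
  "series": [0, 0, 0, -0.1, 1]
}}

```text
clock: 4.82
eef_pos: [511.6, -394.8, 82.5]
eef_rot: [-3.141, 0.0, 1.426]
wrist_force: [-2.7, -1.0, 0.5]
finger_gap: 13.9
finger_force: 25.0
```

```bash
python3 st.py | grep -E 'rot|force|mom'
```

```text
eef_rot [-3.141  0.     1.426]
wrist_force [-2.749 -1.037  0.472]
moment [-0.339  0.392  0.057]
finger_force 24.984
```

Call:
{"api": "step_arm", "payload": {
  "series": [0, 0, 0, -0.1, 1]
}}

```text
clock: 4.95
eef_pos: [511.6, -394.8, 82.5]
eef_rot: [-3.141, 0.0, 1.325]
wrist_force: [-2.7, -0.9, 1.2]
finger_gap: 13.8
finger_force: 25.0
```

```bash
python3 st.py | grep -E 'rot|force|mom'
```

```text
eef_rot [-3.141  0.     1.325]
wrist_force [-2.738 -0.895  1.152]
moment [-0.287  0.43   0.038]
finger_force 24.984
```

Call:
{"api": "step_arm", "payload": {
  "series": [0, 0, 0, -0.1, 1]
}}

```text
clock: 5.08
eef_pos: [511.6, -394.8, 82.4]
eef_rot: [-3.141, 0.0, 1.226]
wrist_force: [-2.3, -1.1, 1.2]
finger_gap: 13.8
finger_force: 25.0
```

```bash
python3 st.py | grep -E 'rot|force|mom'
```

```text
eef_rot [-3.141  0.     1.226]
wrist_force [-2.293 -1.117  1.198]
moment [-0.328  0.442  0.273]
finger_force 25.031
```

Call:
{"api": "step_arm", "payload": {
  "series": [0, 0, 0, -0.1, 1]
}}

```text
clock: 5.2
eef_pos: [511.6, -394.8, 82.5]
eef_rot: [-3.141, 0.001, 1.126]
wrist_force: [-2.7, -1.3, 0.5]
finger_gap: 13.9
finger_force: 25.0
```

```bash
python3 st.py | grep -E 'rot|force|mom'
```

```text
eef_rot [-3.141e+00  1.000e-03  1.126e+00]
wrist_force [-2.652 -1.265  0.522]
moment [-0.299  0.477  0.211]
finger_force 25.031
```

The moment has jumped to about 0.25 N m, so the clutch is slipping. One more small step, then release and lift.

Call:
{"api": "step_arm", "payload": {
  "series": [0, 0, 0, -0.09, 1, 0, 0, 0, 0, 1]
}}

```text
clock: 5.45
eef_pos: [511.6, -394.8, 82.5]
eef_rot: [-3.141, 0.0, 1.039]
wrist_force: [-3.8, -1.8, 0.8]
finger_gap: 14.3
finger_force: 25.0
```

```bash
python3 st.py | grep -E 'rot|force|mom'
```

```text
eef_rot [-3.141  0.     1.039]
wrist_force [-3.839 -1.761  0.796]
moment [-0.436  0.589 -0.048]
finger_force 24.979
```

Call:
{"api": "step_arm", "payload": {
  "series": [0, 0, 0, 0, 0.5, 0, 0, 0, 0, 0.3, 0, 0, 0, 0, 0.3, 0, 0, 0, 0, 0.3, 0, 0, 40, 0, 0, 0, 0, 50, 0, 0, 0, 0, 50, 0, 0, 0, 0, 20, 0, 0, 0, 0, 0, 0, 0]
}}

```text
clock: 6.58
eef_pos: [512.1, -394.8, 243.8]
eef_rot: [3.139, 0.0, 1.039]
wrist_force: [-0.3, 1.3, -0.7]
finger_gap: 93.9
finger_force: 0.0
```

Run:
```python
from h import *
im,d,i=shot('wrist','w3'); P=cloud(d,i)
s=manip.read_state(); print(s['eef_pos'],s['eef_rot'],s['wrist_force'],s['moment'])
near=np.hypot(P[...,0]-512,P[...,1]+395)<40
q=np.ascontiguousarray(P[(P[...,2]>82)&(P[...,2]<92)&near][:,:2].astype(np.float32)); l=cv2.fitLine(q,cv2.DIST_L2,0,.01,.01).ravel()
print(len(q),cv2.minAreaRect(q),np.arctan2(l[1],l[0]))
```

```text
[ 511.78279615 -394.48345413  242.05385974] [ 3.14148439e+00 -1.41317819e-05  1.03893104e+00] [ 0.32628295 -0.17649091  0.09013207] [ 0.0098522  -0.00757117  0.01553068]
980 ((512.076904296875, -395.2779541015625), (63.89854431152344, 13.802574157714844), 59.22844696044922) 1.0346887
```

View pics/w3.png

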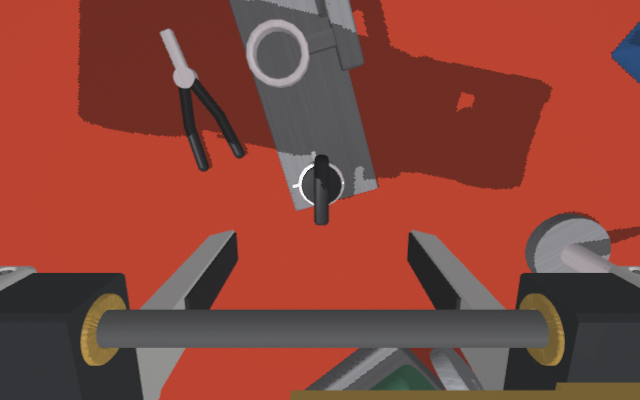

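The bar turned with the grip, 0.85 rad in all, and the slip came to about 0.2–0.3 rad. The picture shows the bar at (321,190), the ring at (278,53), and the pliers untouched. Next I'll fit the ring and move on to the mallet.

Run:
```python
from h import *
for t in ('w1','w3'):
    im,d,i=load(t); P=cloud(d,i)
    m=(abs(P[...,2]-117.5)<4)&(np.hypot(P[...,0]-547,P[...,1]+281)<27)
    q=P[m][:,:2]; c=np.array([547,-281.])
    from scipy.optimize import least_squares
    th=np.arctan2(*(q-c).T[::-1])
    f=least_squares(lambda p:np.hypot(q[:,0]-p[0],q[:,1]-p[1])-21,c,loss='soft_l1'); c=f.x
    print(t,len(q),c,P[m][:,2].mean(),cv2.minEnclosingCircle(np.ascontiguousarray(q.astype(np.float32))))
v=c-np.array([512,-395.2]);print(np.hypot(*v),'holder yaw',np.arctan2(v[1],v[0])-np.pi/2)
```

```text
w1 1621 [ 543.17157147 -280.43239793] 117.18756835422684 ((546.9829711914062, -280.9164123535156), 26.944183349609375)
w3 1616 [ 543.03258586 -279.98701886] 117.32107214698732 ((546.9921875, -281.0295715332031), 26.990808486938477)
119.31912004600366 holder yaw -0.2631056530873852
```

Call:
{"api": "step_arm", "payload": {
  "series": [0, 40, 4, 0, 0, 0, 58, 4, -0.05, 0, 0, 58, 0, -0.05, 0, 0, 58, 0, -0.05, 0, 0, 58, 0, -0.05, 0, 0, 58, 0, -0.05, 0, 0, 58, 0, -0.05, 0, 0, 58, 0, -0.05, 0, 0, 58, 0, -0.05, 0, 0, 58, 0, -0.05, 0, 0, 58, 0, -0.05, 0, 0, 58, 0, -0.05, 0, 0, 0, 0, 0, 0, 0, 0, 0, 0, 0]
}}

```text
clock: 8.38
eef_pos: [511.5, 283.0, 249.0]
eef_rot: [3.142, 0.002, 0.489]
wrist_force: [-0.8, -0.6, 0.3]
finger_gap: 94.0
finger_force: 0.0
```

Run:
```python
from h import *
im,d,i=shot('wrist','w4'); P=cloud(d,i)
s=manip.read_state(); print(s['eef_pos'],s['eef_rot'])
m=(P[...,2]>120)&(P[...,2]<185)&(np.hypot(P[...,0]-512,P[...,1]-285)<70)
q=P[m];print(len(q),q.min(0),q.max(0))
r=cv2.minAreaRect(np.ascontiguousarray(q[:,:2].astype(np.float32)));print(r)
```

```text
[511.72283183 282.48369891 249.49269347] [3.14150056e+00 1.59981679e-03 4.88492430e-01]
7054 [474.959712   244.94194939 129.1883837 ] [543.81805438 334.16313664 170.73767448]
((509.29876708984375, 289.9086608886719), (79.54861450195312, 46.9858512878418), 69.95822143554688)
```

View pics/w4.png

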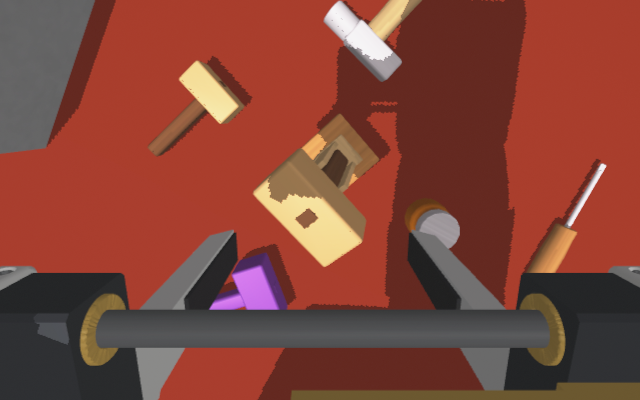

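The picture shows the big mallet's head at (310,208), its long axis about 45° in the image, with the rest up-right of it. The small twin at (210,95), the purple one at (255,285) and the jar at (435,220) are all clear. The head's long axis is at 70° in the world, so I'll turn the tool to yaw 2.79.

Call:
{"api": "step_arm", "payload": {
  "series": [-3.5, 7.5, 0, 0.177, 0, 0, 0, 0, 0.177, 0, 0, 0, 0, 0.177, 0, 0, 0, 0, 0.177, 0, 0, 0, 0, 0.177, 0, 0, 0, 0, 0.177, 0, 0, 0, 0, 0.177, 0, 0, 0, 0, 0.177, 0, 0, 0, 0, 0.177, 0, 0, 0, 0, 0.177, 0, 0, 0, 0, 0.177, 0, 0, 0, 0, 0.177, 0, 0, 0, 0, 0.177, 0, 0, 0, -15, 0, 0, 0, 0, 0, 0, 0]
}}

```text
clock: 10.3
eef_pos: [508.0, 290.0, 233.6]
eef_rot: [-3.14, -0.002, 2.785]
wrist_force: [1.0, 0.0, -0.3]
finger_gap: 94.1
finger_force: 0.0
```

```bash
cat > head.py <<'E'
import sys
from h import *
im,d,i=shot('wrist',sys.argv[1]); P=cloud(d,i)
s=manip.read_state(); p=s['eef_pos']; y=s['eef_rot'][2]; print(p,s['eef_rot'],s['joints'].round(2))
m=(P[...,2]>120)&(P[...,2]<185)&(np.hypot(P[...,0]-510,P[...,1]-290)<65)
q=P[m];f=lambda q:cv2.minAreaRect(np.ascontiguousarray(q[:,:2].astype(np.float32)))
print(len(q),q.max(0),f(q))
# plane normal of top face
t=q[(q[:,2]>150)]
t0=t
for _ in range(15):
    c=t.mean(0);n=np.linalg.svd(t-c,full_matrices=0)[2][2]; n*=np.sign(n[2]); e=(t0-c)@n; t=t0[abs(e)<1.5]
r=f(t);print('top',len(t),c,n,np.degrees(np.arccos(n[2])),np.degrees(np.arctan2(n[1],n[0])),r,'centre',t.mean(0)-19*n)
E
python3 head.py w5
```

```text
[508.16239099 290.29032572 234.49727577] [-3.14036222e+00 -1.13044027e-03  2.78579083e+00] [ 0.46  0.38  1.41 -0.    1.36 -0.76]
6882 [535.78956306 334.67558743 170.22690599] ((505.2208557128906, 291.4710998535156), (79.88365173339844, 38.79682540893555), 69.7437973022461)
top 6377 [504.79651385 291.86955981 164.22937744] [-0.24336876  0.08858586  0.96588001] 15.010139124764033 159.99857050357207 ((504.9892883300781, 291.73052978515625), (79.13739013671875, 38.04332733154297), 69.86336517333984) centre [509.42052021 290.18642848 145.87765725]
```

Call:
{"api": "step_arm", "payload": {
  "series": [0, 0, -25, 0.005, 0, 0, 0, -25, 0, 0, 0, 0, -20, 0, 0, 0, 0, -9, 0, 0, 0, 0, 0, 0, 0, 0, 0, 0, 0, 0.3, 0, 0, 0, 0, 0.3, 0, 0, 0, 0, 0.3],
  "squeeze": 25
}}

```text
clock: 11.35
eef_pos: [508.6, 291.1, 157.2]
eef_rot: [3.141, 0.001, 2.795]
wrist_force: [0.2, -1.0, 5.0]
finger_gap: 79.7
finger_force: 25.0
```

Call:
{"api": "step_arm", "payload": {
  "series": [0, 0, 0, 0, 1, 0, 0, 0, 0, 1, 0, 0, 0, 0, 1],
  "squeeze": 25
}}

```text
clock: 11.72
eef_pos: [508.6, 291.1, 157.2]
eef_rot: [3.141, 0.001, 2.795]
wrist_force: [-0.7, -0.9, 6.4]
finger_gap: 79.8
finger_force: 25.0
```

Call:
{"api": "step_arm", "payload": {
  "series": [-2.5, 0.9, 9.7, 0, 1, -2.5, 0.9, 9.7, 0, 1, -2.5, 0.9, 9.7, 0, 1, -2.5, 0.9, 9.7, 0, 1, -5, 1.8, 19.4, 0, 1, -5, 1.8, 19.4, 0, 1, -5, 1.8, 19.4, 0, 1, -2.5, 0.9, 20, 0, 1, 0, 0, 20, 0, 1, 0, 0, 10, 0, 1, 0, 0, 0, 0, 1]
}}

```text
clock: 13.1
eef_pos: [480.6, 301.0, 304.1]
eef_rot: [3.141, 0.0, 2.795]
wrist_force: [-0.0, -0.1, -2.5]
finger_gap: 79.8
finger_force: 25.0
```

```bash
cat > tilt.py <<'E'
import sys
from h import *
im,d,i=shot('wrist',sys.argv[1]); P=cloud(d,i)
s=manip.read_state(); p=s['eef_pos']; print(p,s['eef_rot'],s['wrist_force'],s['moment'],s['finger_gap'])
hsv=cv2.cvtColor(im,cv2.COLOR_BGR2HSV)
q=P[(hsv[...,0]>14)&(hsv[...,0]<32)&(hsv[...,1]>60)&(abs(P[...,2]-p[2])<45)&(np.hypot(P[...,0]-p[0],P[...,1]-p[1])<60)]
t=q[q[:,2]>np.percentile(q[:,2],50)]
for _ in range(25):
    c=t.mean(0);n=np.linalg.svd(t-c,full_matrices=0)[2][2]; n*=np.sign(n[2]); e=(q-c)@n; t=q[abs(e)<1.5]
r=cv2.minAreaRect(np.ascontiguousarray(t[:,:2].astype(np.float32)))
print('top',len(q),len(t),n.round(3),'tilt',np.degrees(np.arccos(n[2])).round(1),'toward',np.degrees(np.arctan2(n[1],n[0])).round(1),r)
c=np.r_[r[0],0];c[2]=t[:,2].mean()
print('centre',c-19*n,'neck',c-38*n,'butt',c-143*n)
E
python3 tilt.py w6
```

```text
[480.53429486 300.89145508 303.24847964] [-3.14139439e+00 -4.63998197e-04  2.79490494e+00] [-0.06919006  0.42164435 -2.89265887] [ 0.02619275 -0.14140514  0.00827194] 79.68068888712344
top 14094 13241 [-0.25   0.093  0.964] tilt 15.5 toward 159.6 ((476.81610107421875, 302.0538330078125), (79.54186248779297, 37.78137969970703), 70.1065902709961)
centre [481.56716574 300.28355907 292.60663915] neck [486.3182304  298.51328513 274.29561747] butt [512.57411406 288.7301923  173.10312928]
```

The mallet is out of the rest and held with a tilt of 15.5°. I'll carry it over so that its butt is above the ring.

Call:
{"api": "step_arm", "payload": {
  "series": [1, -20, 0, 0, 1, 2.5, -40, 0, 0.01, 1, 2.6, -48, 0, 0.01, 1, 2.6, -48, 0, 0.01, 1, 2.6, -48, 0, 0.01, 1, 2.6, -48, 0, 0.01, 1, 2.6, -48, 0, 0.01, 1, 2.6, -48, 0, 0.01, 1, 2.6, -48, 0, 0.01, 1, 2.6, -48, 0, 0.005, 1, 2.6, -48, 0, 0, 1, 2.6, -40, 0, 0, 1, 2, -30, 0, 0, 1, 1, -20, 0, 0, 1, 0, 0, 0, 0, 1]
}}

```text
clock: 15.02
eef_pos: [512.7, -282.1, 302.8]
eef_rot: [3.141, -0.001, 2.878]
wrist_force: [-0.0, -0.5, -1.6]
finger_gap: 79.8
finger_force: 25.0
```

```bash
python3 tilt.py w7
python3 - <<'E'
from h import *
i7=load('w7')[0]; s=shot('scene','s7')[0]
o=np.zeros((400,1,3),np.uint8)
cv2.imwrite('pics/both7.png',np.hstack([cv2.resize(i7,(480,300)),cv2.resize(s[200:370,200:380],(318,300),interpolation=2)]))
E
```

```text
[ 512.95302221 -281.21471428  303.07307893] [ 3.14122666e+00 -6.93849046e-04  2.87913540e+00] [-0.09306848 -0.66398423 -1.40117667] [ 0.02890954 -0.13573931  0.00760683] 79.91256091914552
top 14079 13189 [-0.256  0.072  0.964] tilt 15.4 toward 164.3 ((508.8382263183594, -281.35797119140625), (79.5207290649414, 37.873661041259766), 75.01022338867188)
centre [ 513.70178565 -282.7292502   291.33866906] neck [ 518.56534498 -284.1005292   273.02295492] butt [ 545.44290969 -291.67865003  171.80453466]
```

View pics/both7.png

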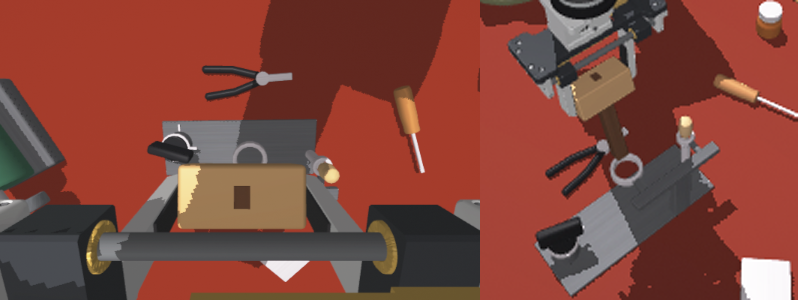

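The wrist view shows the ring at (250,155) beyond the head at (240,195), and the file at (325,170). The scene crop shows the handle's butt close to the ring. I'll correct by (-7.2, +13.1) and lower to just above the ring.

Call:
{"api": "step_arm", "payload": {
  "series": [-3.6, 6.5, 0, 0, 1, -3.6, 6.6, -10, 0, 1, 0, 0, -15, 0, 1, 0, 0, -10, 0, 1, 0, 0, -6, 0, 1, 0, 0, 0, 0, 1, 0, 0, 0, 0, 1]
}}

```text
clock: 16.0
eef_pos: [506.2, -268.2, 262.8]
eef_rot: [-3.141, 0.001, 2.88]
wrist_force: [-0.2, 0.2, -1.5]
finger_gap: 79.6
finger_force: 25.0
```

```bash
python3 tilt.py w8
python3 - <<'E'
from h import *
a=shot('scene','s8')[0]; b=shot('side','d8')[0]
cv2.imwrite('pics/both8.png',np.hstack([cv2.resize(a[230:350,230:350],(400,400),interpolation=2),cv2.resize(b[90:210,290:410],(400,400),interpolation=2)]))
E
```

```text
[ 506.21638432 -268.18833936  262.81561099] [-3.14142130e+00  6.05020234e-04  2.87969532e+00] [ 0.71194817 -0.62452382 -1.89976451] [-0.00747947 -0.16013091  0.00214923] 79.90807184601516
top 14097 13248 [-0.257  0.073  0.964] tilt 15.5 toward 164.2 ((502.21600341796875, -267.49566650390625), (79.49185943603516, 37.87413787841797), 74.8508071899414)
centre [ 507.10146254 -268.8770437   251.29382623] neck [ 511.98692166 -270.2584209   232.98470046] butt [ 538.98551152 -277.89234752  131.80268966]
```

View pics/both8.png

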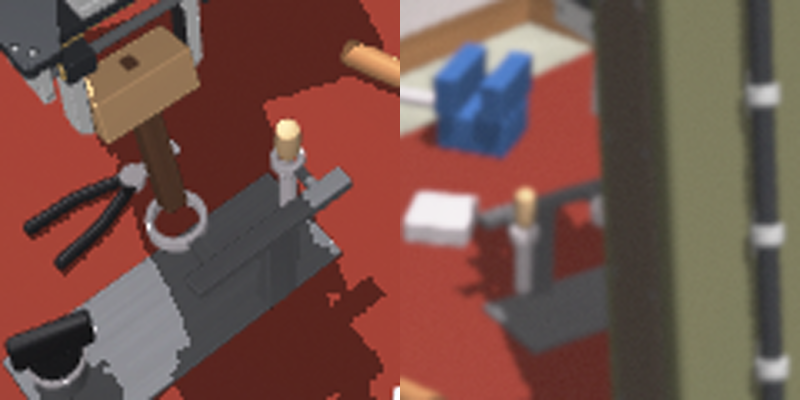

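The scene crop shows the butt poised right over the ring's mouth at (175,208). The side view is blocked by the arm. I'll insert along the handle and watch the force.

Call:
{"api": "step_arm", "payload": {
  "series": [-1, -0.6, 0, 0, 1, 1.3, -0.37, -4.8, 0, 1, 1.3, -0.37, -4.8, 0, 1, 1.3, -0.37, -4.8, 0, 1, 1.3, -0.37, -4.8, 0, 1, 1.3, -0.37, -4.8, 0, 1, 0, 0, 0, 0, 1]
}}

```text
clock: 17.02
eef_pos: [511.6, -270.5, 238.0]
eef_rot: [3.141, -0.001, 2.88]
wrist_force: [-0.5, 0.5, -1.2]
finger_gap: 79.8
finger_force: 25.0
```

```bash
python3 st.py | grep -E 'pos|force|mom'
```

```text
eef_pos [ 511.559 -270.46   237.977]
wrist_force [-0.471  0.534 -1.216]
moment [ 0.054 -0.132  0.042]
finger_force 24.989
```

Call:
{"api": "step_arm", "payload": {
  "series": [1.3, -0.37, -4.8, 0, 1, 1.3, -0.37, -4.8, 0, 1, 0, 0, 0, 0, 1]
}}

```text
clock: 17.4
eef_pos: [514.1, -271.2, 228.3]
eef_rot: [3.141, -0.001, 2.88]
wrist_force: [-0.2, 0.2, -0.8]
finger_gap: 79.9
finger_force: 25.0
```

```bash
python3 tilt.py w9
```

```text
[ 514.18844248 -271.21172827  228.65104141] [ 3.14144845e+00 -3.41880056e-04  2.87979018e+00] [-0.16939484 -0.15639152 -1.34792672] [ 0.02683514 -0.19679552  0.00754662] 79.78364694961519
top 14165 13256 [-0.256  0.071  0.964] tilt 15.4 toward 164.4 ((510.43048095703125, -270.50286865234375), (79.48676300048828, 38.057247161865234), 74.7408447265625)
centre [ 515.29092652 -271.86134004  216.82512509] neck [ 520.15137209 -273.21981144  198.50763005] butt [ 547.01172916 -280.72715334   97.27936801]
```

The butt is 20 mm into the ring with no contact. Moving the head across will bring the handle upright against the ring.

Call:
{"api": "step_arm", "payload": {
  "series": [2.9, -0.8, 0, 0, 1, 2.9, -0.8, 0, 0, 1, 2.9, -0.8, 0, 0, 1, 2.9, -0.8, 0, 0, 1, 2.9, -0.8, 0, 0, 1, 0, 0, 0, 0, 1]
}}

```text
clock: 18.2
eef_pos: [528.9, -275.3, 228.8]
eef_rot: [-3.142, 0.0, 2.88]
wrist_force: [-2.1, 0.9, -1.6]
finger_gap: 79.6
finger_force: 25.0
```

```bash
python3 tilt.py w10
```

```text
[ 528.83011585 -275.26746558  228.77714686] [-3.14157940e+00  2.32994085e-04  2.87983469e+00] [-2.23339976  1.01490449 -2.44660494] [0.40795698 0.36809305 0.02374655] 79.95683501329128
top 14724 13073 [-0.17   0.045  0.984] tilt 10.1 toward 165.2 ((524.4219970703125, -274.5295104980469), (79.4112319946289, 38.4478645324707), 75.0564193725586)
centre [ 527.6566272  -275.3823669   217.17403911] neck [ 530.89125734 -276.23522331  198.47083607] butt [ 548.76684491 -280.94837712   95.11102981]
```

Call:
{"api": "step_arm", "payload": {
  "series": [2.9, -0.8, 0, 0, 1, 2.9, -0.8, 0, 0, 1, 2.9, -0.8, 0, 0, 1, 2.9, -0.8, 0, 0, 1, 2.9, -0.8, 0, 0, 1, 2.9, -0.8, 0, 0, 1, 1.5, -0.4, 0, 0, 1, 0, 0, 0, 0, 1]
}}

```text
clock: 19.25
eef_pos: [547.7, -280.4, 228.8]
eef_rot: [3.142, 0.0, 2.88]
wrist_force: [-1.4, 1.5, 0.3]
finger_gap: 79.9
finger_force: 25.0
```

```bash
python3 tilt.py w11
```

```text
[ 547.71209392 -280.42186035  228.79396212] [3.14153676e+00 2.58129297e-04 2.87986370e+00] [-1.10683789  2.40274904  0.32378649] [0.63384979 0.32173788 0.00671039] 79.83373771339933
top 15742 12751 [-0.033  0.008  0.999] tilt 1.9 toward 166.3 ((542.431884765625, -279.3753662109375), (79.67464447021484, 39.37286376953125), 74.85465240478516)
centre [ 543.05963664 -279.52855385  217.70712022] neck [ 543.68738852 -279.68174149  198.71811127] butt [ 547.15654363 -280.52830477   93.77885125]
```

Call:
{"api": "step_arm", "payload": {
  "series": [2.5, -0.7, 0, 0, 1, 2, -0.5, 0, 0, 1, 0, 0, 0, 0, 1]
}}

```text
clock: 19.68
eef_pos: [552.2, -281.7, 228.8]
eef_rot: [3.142, 0.0, 2.88]
wrist_force: [-1.6, 2.5, 0.1]
finger_gap: 80.2
finger_force: 25.0
```

```bash
python3 tilt.py w12
```

```text
[ 552.21556323 -281.65479325  228.80212241] [3.14158954e+00 1.83386815e-04 2.87983262e+00] [-1.11740358  2.69320776 -0.186258  ] [ 0.71043068  0.35720072 -0.0084543 ] 80.04659165554563
top 15908 12578 [ 0.002 -0.002  1.   ] tilt 0.1 toward -48.7 ((546.6251220703125, -280.5751953125), (79.38443756103516, 39.62129592895508), 75.0545425415039)
centre [ 546.59541849 -280.54140975  217.96578697] neck [ 546.56571492 -280.50762418  198.96584022] butt [ 546.40156357 -280.32091448   93.96613454]
```

The mallet is upright, tilt 0.1°. I'll centre it and lower it.

Call:
{"api": "step_arm", "payload": {
  "series": [-1.7, 0.3, 0, 0, 1, -1.7, 0.2, 0, 0, 1, 0, 0, -4, 0, 1, 0, 0, -6, 0, 1, 0, 0, -6, 0, 1, 0, 0, -6, 0, 1, 0, 0, -6, 0, 1, 0, 0, -6, 0, 1, 0, 0, -6, 0, 1, 0, 0, 0, 0, 1]
}}

```text
clock: 20.98
eef_pos: [548.5, -281.1, 188.3]
eef_rot: [3.141, -0.001, 2.88]
wrist_force: [-0.3, -0.4, -1.0]
finger_gap: 80.0
finger_force: 25.0
```

```bash
python3 tilt.py w13
```

```text
[ 548.6843494  -281.12091453  188.71896398] [ 3.14152503e+00 -2.10486125e-04  2.87984195e+00] [-0.15720924 -0.16407355 -2.16053667] [ 0.03526922 -0.14938973  0.00883489] 79.75252358115323
top 15938 12640 [-0.    -0.001  1.   ] tilt 0.1 toward -108.4 ((542.9830322265625, -280.03094482421875), (79.46476745605469, 39.43210983276367), 75.07400512695312)
centre [ 542.98947888 -280.01157899  177.42032799] neck [ 542.99592553 -279.99221316  158.42033896] butt [ 543.03155175 -279.88519145   53.42039954]
```

No contact and well centred. 40 mm remain.

Call:
{"api": "step_arm", "payload": {
  "series": [0, 0, -6, 0, 1, 0, 0, -6, 0, 1, 0, 0, -6, 0, 1, 0, 0, -6, 0, 1, 0, 0, -6, 0, 1, 0, 0, -4, 0, 1, 0, 0, -3, 0, 1, 0, 0, 0, 0, 1]
}}

```text
clock: 22.02
eef_pos: [548.7, -281.1, 151.7]
eef_rot: [3.142, -0.0, 2.88]
wrist_force: [0.4, -0.4, -1.8]
finger_gap: 80.0
finger_force: 25.0
```

Call:
{"api": "step_arm", "payload": {
  "series": [0, 0, -1, 0, 1, 0, 0, -1, 0, 1, 0, 0, 0, 0, 1]
}}

```text
clock: 22.4
eef_pos: [548.7, -281.1, 149.8]
eef_rot: [3.142, -0.0, 2.88]
wrist_force: [-1.1, -0.6, -1.2]
finger_gap: 80.0
finger_force: 25.0
```

```bash
python3 tilt.py w14
```

```text
[ 548.70380396 -281.15577993  149.8556973 ] [-3.14157384e+00  2.40416403e-05  2.87974298e+00] [-0.94969268  0.15697804 -1.68602253] [ 0.06514797 -0.12818222  0.00955125] 80.21103635761935
top 15981 12665 [-0.    -0.001  1.   ] tilt 0.1 toward -107.4 ((543.1549072265625, -280.08758544921875), (79.45304107666016, 39.39788055419922), 75.04767608642578)
centre [ 543.16117191 -280.06763458  138.93544749] neck [ 543.16743658 -280.04768372  119.935459  ] butt [ 543.20205718 -279.93742893   14.93552259]
```

Call:
{"api": "step_arm", "payload": {
  "series": [0, 0, -1, 0, 1, 0, 0, 0, 0, 1]
}}

```text
clock: 22.7
eef_pos: [548.7, -281.1, 148.7]
eef_rot: [3.142, -0.0, 2.88]
wrist_force: [-0.5, -1.0, -2.6]
finger_gap: 80.0
finger_force: 25.0
```

Call:
{"api": "step_arm", "payload": {
  "series": [0, 0, -0.7, 0, 1, 0, 0, 0, 0, 1]
}}

```text
clock: 22.95
eef_pos: [548.7, -281.1, 148.1]
eef_rot: [3.142, -0.0, 2.88]
wrist_force: [-0.7, -0.1, -1.6]
finger_gap: 79.9
finger_force: 25.0
```

Call:
{"api": "step_arm", "payload": {
  "series": [0, 0, -0.6, 0, 1, 0, 0, 0, 0, 1]
}}

```text
clock: 23.2
eef_pos: [548.7, -281.2, 148.0]
eef_rot: [-3.141, 0.0, 2.88]
wrist_force: [-1.7, 1.0, 4.0]
finger_gap: 79.9
finger_force: 25.0
```

The head has touched the ring. Releasing and lifting away.

Call:
{"api": "step_arm", "payload": {
  "series": [0, 0, 0, 0, 0.1, 0, 0, 0, 0, 0, 0, 0, 0, 0, 0, 0, 0, 0, 0, 0, 0, 0, 0, 0, 0]
}}

```text
clock: 23.82
eef_pos: [548.7, -281.2, 147.5]
eef_rot: [-3.142, 0.0, 2.88]
wrist_force: [0.1, -0.2, 0.5]
finger_gap: 94.2
finger_force: 0.0
```

Call:
{"api": "step_arm", "payload": {
  "series": [0, 0, 10, 0, 0, 0, 0, 25, 0, 0, 0, 0, 40, 0, 0, 0, 0, 50, 0, 0, -10, 0, 20, 0, 0, 0, 0, 0, 0, 0, 0, 0, 0, 0, 0]
}}

```text
clock: 24.7
eef_pos: [538.4, -281.0, 290.8]
eef_rot: [3.141, -0.002, 2.88]
wrist_force: [-0.7, -0.1, 0.1]
finger_gap: 94.2
finger_force: 0.0
```

```bash
sed 's/abs(P\[...,2\]-p\[2\])<45/abs(P[...,2]-145)<25/' tilt.py > t2.py; python3 t2.py w15
python3 - <<'E'
from h import *
a=shot('scene','s15')[0];b=load('w15')[0]
cv2.imwrite('pics/fin.png',np.hstack([cv2.resize(a[130:370,190:430],(400,400),interpolation=2),cv2.resize(b,(400,250)).copy() if 0 else cv2.copyMakeBorder(cv2.resize(b,(400,250)),0,150,0,0,cv2.BORDER_CONSTANT)]))
E
```

```text
[ 538.40638584 -280.96917777  290.69956369] [ 3.14082750e+00 -2.63181862e-03  2.87975872e+00] [-0.35970985  0.19530207 -1.27348232] [ 0.04587165 -0.16063187 -0.03195611] 93.99869190488326
top 4421 3620 [-0.004  0.001  1.   ] tilt 0.2 toward 166.5 ((543.5359497070312, -279.8895263671875), (78.97000885009766, 38.56255340576172), 74.98558044433594)
centre [ 543.61032588 -279.90736455  137.06260322] neck [ 543.68470206 -279.92520273  118.06275717] butt [ 544.09572828 -280.02378214   13.06360794]
```

View pics/fin.png

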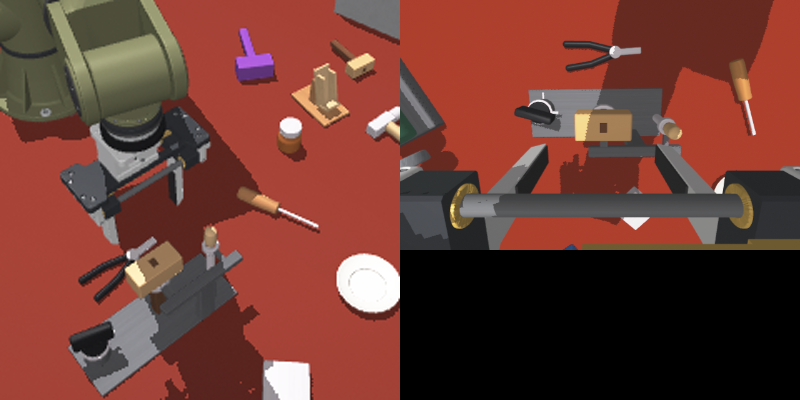

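The mallet hangs flat in the ring: head at (155,268) in the scene crop, neck at z 118, tilt 0.2°. The bystanders are where they were and the gripper is clear, so I'm handing in.

```bash
python3 -c "
from cell import manip; print(manip.sign_off())"
```

```text
the job is handed in; nothing more can be done
None
```

The holder is clamped (clutch slipped an estimated 0.2–0.3 rad), the mallet hangs flat in the wide ring, the pliers, graver and jar were left alone, and the job was handed in at about 25 s.

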